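# Set the weld rest with the swinging-pointer angle gauge

### The job

Put the domed rest button into the round pocket of the weld fixture's spring rest, flange down and dome up, and let go of it. Then pick up the angle gauge, set the notch of its foot on the dome so that the spring rest goes about half way down, and rock the gauge, its dial plane kept upright, until the swinging pointer settles on the index tab. Finish while still holding it steadily there, clear of the fixture itself, and leave everything else on the bench where it is.

Things in the scene. Friction and masses are not known exactly. Their poses are not given: they have to be found in the camera images.
- fixture: fixed steel base block of the weld fixture, 130 x 120 x 40 mm (x, y, z), turned by some yaw; origin at the centre of its underside, on the bench. In its middle stands the spring rest: a square aluminium head 60 x 60 mm, whose top is 70 mm above the bench when not pressed, with a round pocket 41 mm across and 6 mm deep in its top
- pocket (a point): centre of the pocket's floor (64 mm above the bench at rest); moves down with the head; z up
- rest_head (a joint): how far the spring rest is pressed down, m: 0 at rest, 0.012 at its bottom stop (half way = 0.006). Spring: about 3 N to start moving, then 300 N/m (4.8 N at 0.006); the button's own weight does not move it
- button: loose plain steel rest button, about 100 g, standing on its flange on the bench: round flange 36 mm across and 6 mm thick at the bottom, above it a stem 18 mm across that ends in a half-round dome of radius 9 mm; 41 mm tall in all. Origin at the centre of the flange's underside, z up along the stem
- dome (a point): centre of the button's half-round dome, 32 mm above its origin, 9 mm below its top
- gauge: loose angle gauge, about 400 g, 155 mm tall, standing on its foot. Origin: centre of the foot's underside; z up, x = normal of the dial, y along the foot. Foot 30 x 70 x 22 mm (x, y, z); above it an open ring 92 mm outside, 12 mm thick, centre at z = 66 mm; on top a grip block 22 mm (x) x 30 mm (y) from z = 108 to 155 mm
- gauge_grip (a point): point to grasp in the middle of the gauge's grip block, z = 137 mm in the gauge frame; fingers may close across y (30 mm) or x (22 mm)
- notch (a point): where the dome's centre lies when the gauge sits on it, at any lean (rock about this point): gauge frame (0, 0, 1.6 mm). The inverted V notch runs along x under the foot: apex 12 mm above the underside, flanks falling 30 degrees to y = +-21 mm; both touch the dome
- pointer (a joint): the pendulum pointer hanging from the ring's centre, visible from both sides; angle in the gauge, rad, about the gauge's +x: 0 = points to the foot, positive = tip towards the gauge's +y. It hangs plumb: leaning the top of the gauge towards its +y by an angle a makes it read +a. It swings at about 3 Hz and dies out in about 1.5 s
- pointer_tip (a point): tip of the pointer, 37 mm from the pivot at the ring's centre
- tab (a joint): place of the index tab (a 5 mm wide tab on the inside of the ring, set stiffly by an earlier user; do not touch), same angle convention as the pointer, between 0.15 and 0.42 rad: lean the gauge's top towards its +y by this angle
- tab_mark (a point): middle of the index tab's inner edge, 37 mm from the pivot; the pointer tip lies here when it is on the mark
- bracket_a: bystander, leave alone: stamped steel bracket, 60 x 45 x 48 mm, near the robot, right
- bracket_b: bystander, leave alone: another such bracket, beside the far right corner of the fixture
- tube_offcut: bystander, leave alone: steel square bar offcut 50 x 30 x 30 mm, near the robot, left
- collar: bystander, leave alone: plain steel ring, 40 mm outside, 18 mm high, near the robot, middle
- can: bystander, leave alone: grey can, 60 mm across, 80 mm tall, beside the far left corner of the fixture
Not all that is in view belongs to the job. There is more than one size of the gauge; the job needs the larger. What is shaped like the button but turquoise is not meant.

How it is judged:
On the way, in this order (a step that is already met when the one before it is completed fails the run):
1. the button sits in the pocket, flange down, and is let go (horizontal distance between button and pocket below 0.004 m and z of button in the frame of pocket between -0.003 and 0.003 m and angle between button's own z axis and vertical below 0.1 rad and contact force between the fingers and button below 0.1 N), for 0.2 s.
2. the gauge, held in the fingers, rests on the button's dome (contact force between gauge and button above 0.5 N and contact force between the fingers and gauge above 1 N), for 0.2 s.
At the end, for the whole second after the job is handed in: button seated flange down (4 mm, 0.1 rad); gripped gauge presses its dome over 0.5 N and not the fixture, spring rest 3 to 10 mm down, dial plane within 0.2 rad of vertical, pointer tip within 2.6 mm of the tab's middle and slower than 0.25 rad/s, fingers off the button (all of step 1 and all of step 2 and value of joint rest_head between 0.003 and 0.01 m and contact force between gauge and fixture below 0.1 N and distance between pointer_tip and tab_mark below 0.0026 m and velocity of joint pointer between -0.25 and 0.25 rad/s and angle between gauge's own x axis and vertical between 1.37 and 1.77 rad and height (world z) of gauge above 0.06 m); the arm keeps its last pose, push and grip.
It fails at once if a bystander is shoved more than 30 mm (distance of any of bracket_a, bracket_b, tube_offcut, collar, can from where it was at the start of the episode above 0.03 m).
It also fails if it takes over 64 s, if anything falls off the work surface, if the arm or the gripper's body presses on something with over 40 N, if the wrist force passes 120 N, or if a joint passes its speed limit or range.

### The arm

A 6-joint arm with a two-finger parallel gripper is mounted at the origin on the work surface. World frame = base frame: x ahead of the robot, y to its left, z up, the work surface at z = 0. Lengths are in m, angles in rad, forces in N, time in s.
With the tool pointing down it reaches from about 0.375 to 0.925 m from the base axis. Payload 5.7 kg.
Tool frame: the origin (TCP) lies midway between the tips of the shut fingers; the grasp point (between the pads) lies 19 mm behind it; z points along the fingers, y is the line along which they close (so a half turn about z gives the same grasp; the last joint's range is limited). The gripper opens to 88 mm and grips with 3 to 60 N. Pads are 20 mm wide; open, the fingers measure 115 mm over their backs; the gripper's body (75 mm by 178 mm) begins 61 mm behind the grasp point.
Start: joints at [1.095, 0.359, 1.51, -0, 1.272, -0.115], TCP at [0.212, 0.561, 0.223] pointing down, gripper open.
Joint ranges: [-2.97, 2.97], [-1.01, 2.36], [0.21, 2.38], [-0.96, 4.11], [0.2, 2.71], [-2.98, 2.98]. Speed limits (rad/s): [2.39, 2.39, 3.14, 3.14, 3.14, 3.14].

### API

Orientations are given as a rotation vector (axis times angle).
In Python, from bench import status, cams, close_job gives the robot as it stands.
- The arm moves only by the tool send_rows, never from a script. Its argument "motion" is a list of rows, each a list of 7 numbers: the shift along the tool's x, y, z in units of 25 mm (1.0 is 25 mm), then the turn, a rotation vector about the tool's x, y, z in units of 5 degrees (1.0 is 5 degrees), then the closure, from 0 (fully open) to 1 (shut). A call has 1 to 20 rows; each row shifts and turns the commanded pose from where the row before left it, along the tool's axes as they then stand; what a row does not reach is not made up. A row lasts 1/12 s, in which the tool goes at most 41.7 mm and 7.16 degrees, less where a joint would pass 70% of its speed; a pose out of reach is approached as far as the arm can. A call is refused whole if a number of a shift passes 1 or a number of a turn 1, either way. A call with a gripper value outside its range is refused whole. The fingers move at their own pace and stop on an object; "squeeze" is the grip in N (left out, the last holds). Time passes only in rows, so rows that do not move let the fingers close. It gives the time, the measured TCP pose, the force, the opening and the grip force at its end, in the units of the state.
- status.observe(): the state, without advancing time (a new reading comes with each control period).
- cams.read_camera(name): name is "scene" or "top"; returns a dict with "pixels" (420x560x3 uint8, red, green, blue), "fx", "fy", "cx", "cy" (pixels), "world_from_camera" (4x4, takes a point from camera to world coordinates). Camera axes: x right, y down, z forward; pixel columns grow to the right and rows downward; lengths in m; the calibration is good to about 2 mm. A picture is of the moment at which its call begins. There is no depth.
- close_job(): hands the job in; it is judged then, once.
The state is a dict: "time_s": time; "joint_positions": joint angles; "joint_vel": joint speeds; "effort": joint torques, N m; "eef_pos": TCP position; "eef_rot": TCP orientation; "contact_force": force on the tool from outside, world axes, zero at the start; "moment": the same for the moment, N m; "grip_width": finger opening in m; "grasp_force": force on a finger pad.
Only numpy, scipy, OpenCV 4.12 (cv2) and the standard library are available. Lean on these libraries where they do the work, as an engineer would, in place of code of your own. Each camera call takes 0.05 s, during which the arm holds its last target. There are 200 camera calls.

## Working session

There is one attempt and no reset: what is moved stays moved. The work goes in short steps, Python scripts to look and compute and a tool call to move; the robot and the scene stay as the last step left them, time stands still between calls to the robot, and variables do not carry over. Pictures are saved under pics/ and viewed, at most 10 in all, crops included, and the job is handed in when it is done.

Besides the shell and the picture viewer there is one more tool, called after "Emit:" in YAML: its name, and indented under it one key for each argument. send_rows: Moves the arm, as the interface text tells. Its arguments: {"type":"object","properties":{"motion":{"type":"array","items":{"type":"array","items":{"type":"number"}}},"squeeze":{"type":"number"}},"required":["motion"]}

```bash
mkdir -p pics; ls
cat > h.py <<'E'
import numpy as np, cv2
from scipy.spatial.transform import Rotation as R
from bench import status, cams
def shot(n,f):
    c=cams.read_camera(n); cv2.imwrite(f,cv2.cvtColor(c['pixels'],cv2.COLOR_RGB2BGR)); return c
def ray(c,u,v):
    T=np.array(c['world_from_camera']); d=T[:3,:3]@np.array([(u-c['cx'])/c['fx'],(v-c['cy'])/c['fy'],1]); return T[:3,3],d/np.linalg.norm(d)
def onz(c,u,v,z):
    o,d=ray(c,u,v); return o+d*(z-o[2])/d[2]
def tri(c1,p1,c2,p2):
    o1,d1=ray(c1,*p1);o2,d2=ray(c2,*p2)
    s=np.linalg.lstsq(np.c_[d1,-d2],o2-o1,rcond=None)[0]
    a=o1+s[0]*d1;b=o2+s[1]*d2
    return (a+b)/2,np.linalg.norm(a-b)
def proj(c,P):
    T=np.linalg.inv(np.array(c['world_from_camera'])); q=T[:3,:3]@np.array(P)+T[:3,3]
    return np.array([c['fx']*q[0]/q[2]+c['cx'],c['fy']*q[1]/q[2]+c['cy']])
E
python3 - <<'E'
from h import *
for n in('scene','top'):
    c=shot(n,f'pics/{n}1.png'); print(n,c['fx'],c['cx'],c['cy'],np.round(c['world_from_camera'],3).tolist())
print(status.observe())
E
```

```text
pics
scene 436.6934884140751 278.1209628794716 205.54541998889474 [[0.573, 0.422, -0.703, 1.189], [0.819, -0.322, 0.474, -0.464], [-0.026, -0.848, -0.53, 0.618], [0.0, 0.0, 0.0, 1.0]]
top 494.5987398910196 276.1901589183194 204.19047324720032 [[-0.014, -0.991, 0.135, 0.365], [-1.0, 0.014, 0.004, 0.003], [-0.006, -0.135, -0.991, 1.069], [0.0, 0.0, 0.0, 1.0]]
{'time_s': 0.1, 'joint_positions': array([ 1.09487366e+00,  3.59465267e-01,  1.51130868e+00,  2.57802463e-05,
        1.27250626e+00, -1.15080710e-01]), 'joint_vel': array([ 0.00011978,  0.00217708, -0.00147628,  0.00039491, -0.00027635,
       -0.00034166]), 'effort': array([ 2.91927581e-04, -5.16359675e+01, -2.71407205e+01,  6.78349868e-02,
        2.77401495e-02, -5.65690709e-05]), 'eef_pos': array([0.21153951, 0.56081125, 0.22188034]), 'eef_rot': array([-5.63658263e-01, -3.09008927e+00,  2.52422202e-03]), 'contact_force': array([-0.95962667, -0.5507418 ,  0.06343976]), 'moment': array([0.00147705, 0.01846638, 0.02615287]), 'grasp_force': 0.0, 'grip_width': 0.08805732619840069}
```

View pics/scene1.png

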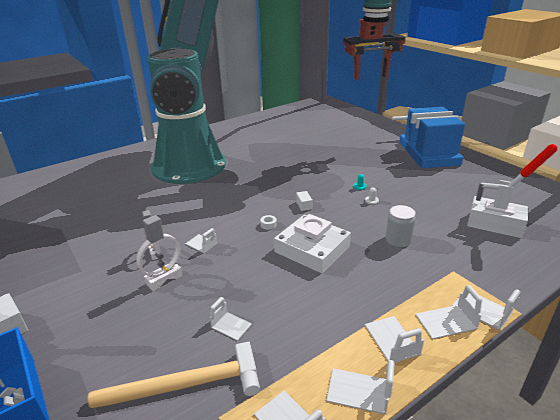

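View pics/top1.png

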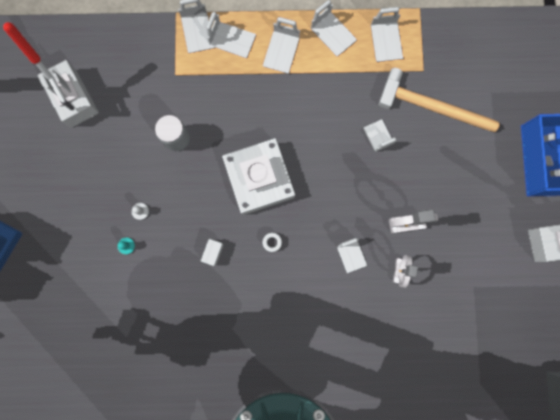

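The scene view shows the fixture at about (313,240), the grey button at (372,195) with the turquoise one beside it, and the gauge area at (160,255). In the top view the fixture is at (258,172), the button at (140,211), and two gauges stand near (408,222) and (405,270). I need a closer look at the gauges.

Run:
```python
import cv2,numpy as np
a=cv2.imread('pics/scene1.png')[190:300,100:230]; b=cv2.imread('pics/top1.png')[195:295,340:450]
a=cv2.resize(a,(468,396),interpolation=cv2.INTER_CUBIC); b=cv2.resize(b,(330,300),interpolation=cv2.INTER_CUBIC)
o=np.zeros((396,800,3),np.uint8); o[:,:468]=a; o[:300,470:]=b; cv2.imwrite('pics/g.png',o)
```

```text
(no output)
```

View pics/g.png

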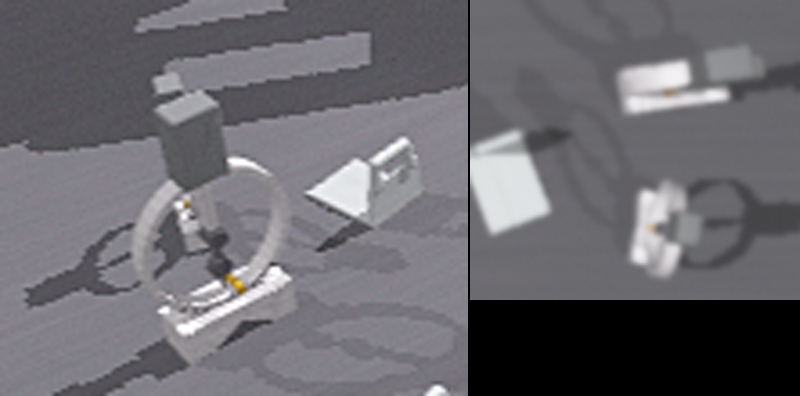

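The larger gauge is the one at top (408,222), with its foot along image x, its grip top at about (427,217) and its orange tab at (407,226). In the scene view its tab is at (165,269). Next are the contours for the button, pocket and gauge, with an enlarged picture to check them.

Run:
```python
from h import *
def crop(f,x,y,w,h,k):
    return cv2.resize(cv2.imread(f)[y:y+h,x:x+w],(w*k,h*k),interpolation=cv2.INTER_CUBIC)
o=np.zeros((600,800,3),np.uint8)
o[:300,:400]=crop('pics/scene1.png',265,200,100,75,4)
o[:300,400:800]=crop('pics/top1.png',210,132,100,75,4)
o[300:600,:400]=crop('pics/scene1.png',345,170,50,38,8)[:300]
o[300:600,400:800]=crop('pics/top1.png',115,195,50,38,8)[:300]
cv2.imwrite('pics/c.png',o)
for n,b in(('scene',(345,170,50,40)),('top',(115,195,50,40)),('top',(380,205,70,30)),('scene',(100,190,130,110)),('scene',(265,200,100,75)),('top',(210,132,100,75))):
    im=cv2.imread(f'pics/{n}1.png'); x,y,w,h=b; g=im[y:y+h,x:x+w]; hsv=cv2.cvtColor(g,cv2.COLOR_BGR2HSV)
    for t in (110,150,190):
        m=((hsv[...,2]>t)&(hsv[...,1]<60)).astype(np.uint8)
        for c in cv2.findContours(m,0,2)[0]:
            if cv2.contourArea(c)>40:
                r=cv2.minAreaRect(c);M=cv2.moments(c); print(n,b,t,cv2.contourArea(c),'box',np.array(cv2.boundingRect(c))+[x,y,0,0],'c',np.round([M['m10']/M['m00']+x,M['m01']/M['m00']+y],1),'rect',np.round(r[1],1),round(r[2],1))
    m=((hsv[...,1]>110)&(hsv[...,0]<30)&(hsv[...,2]>90)).astype(np.uint8)
    yy,xx=np.nonzero(m)
    if len(xx):print('orange',n,b,len(xx),np.c_[xx+x,yy+y].tolist())
```

```text
scene (345, 170, 50, 40) 110 1892.5 box [345 170  50  40] c [369.3 189.7] rect [39. 49.] 90.0
top (115, 195, 50, 40) 110 201.0 box [127 224  38  11] c [151.3 229.9] rect [37. 10.] 0.0
top (115, 195, 50, 40) 110 414.5 box [130 195  35  27] c [144.3 207. ] rect [18.9 39.7] 52.1
top (115, 195, 50, 40) 150 133.5 box [131 203  16  17] c [138.1 211.5] rect [16. 15.] 90.0
top (115, 195, 50, 40) 190 53.0 box [132 207  14  12] c [136.9 213.8] rect [14.4  7.9] 37.9
top (380, 205, 70, 30) 110 726.0 box [388 208  51  27] c [410.6 221.8] rect [22. 52.] 76.9
top (380, 205, 70, 30) 150 362.5 box [390 215  36  18] c [403.7 224. ] rect [15.6 34.6] 81.9
top (380, 205, 70, 30) 190 90.0 box [392 225  33   7] c [406.4 228. ] rect [ 4.4 32.3] 85.6
top (380, 205, 70, 30) 190 132.0 box [392 216  21  10] c [402.3 220.4] rect [ 8.1 20.2] 80.5
scene (100, 190, 130, 110) 110 9159.5 box [100 213 130  87] c [168.4 261.4] rect [ 86. 129.] 90.0
scene (100, 190, 130, 110) 110 587.5 box [142 199  61  26] c [169.9 209. ] rect [17.4 62.9] 72.3
scene (100, 190, 130, 110) 110 156.0 box [137 190  43   9] c [156.8 193.1] r
[... 985 characters left out ...]
 [318.  233.7] rect [99. 74.] 0.0
scene (265, 200, 100, 75) 150 47.0 box [265 215  12  12] c [271.9 219.7] rect [11. 11.] 90.0
scene (265, 200, 100, 75) 150 2174.5 box [274 214  77  58] c [316.1 238. ] rect [67.2 47.4] 34.0
scene (265, 200, 100, 75) 190 567.0 box [302 225  49  34] c [327.9 242.5] rect [20.4 48.5] 50.4
scene (265, 200, 100, 75) 190 597.0 box [275 214  57  31] c [304.4 226.2] rect [24.3 53.9] 51.8
top (210, 132, 100, 75) 110 4026.0 box [221 132  89  75] c [263.4 170.7] rect [69.4 91.7] 72.0
top (210, 132, 100, 75) 150 3277.0 box [222 138  73  69] c [258.1 174.4] rect [61.  57.2] 71.6
top (210, 132, 100, 75) 190 2616.5 box [223 139  71  68] c [255.1 174.4] rect [59.1 56. ] 71.6
```

View pics/c.png

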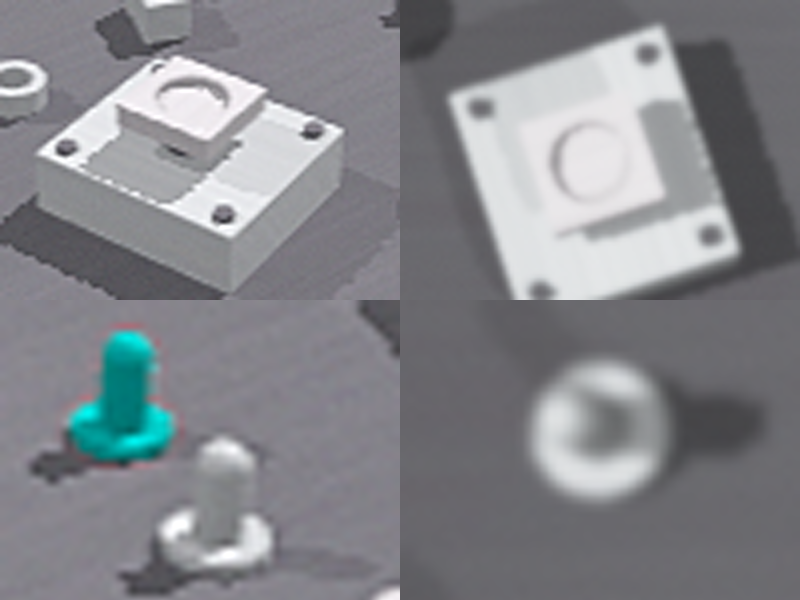

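The pocket centre is at scene (313.0,224.2) and top (257.6,172.4). The button flange is at top (139.6,210.8), and its dome at scene (372.7,190.5). I'll triangulate these and zoom in on the large gauge.

Run:
```python
from h import *
T=cams.read_camera('top');S=cams.read_camera('scene')
print('pocket rim',tri(T,(257.6,172.4),S,(313.0,224.2)), onz(T,257.6,172.4,.07),onz(S,313,224.2,.07))
print('button: flange top',onz(T,139.6,210.8,.006), 'scene flange',onz(S,371.6,199.0,.006),'tri',tri(T,(139.6,210.8),S,(371.6,199.0)),'dome scene',onz(S,372.6,190.4,.032))
for n,c in(('T',T),('S',S)):print(n,[np.round(proj(c,onz(T,139.6,210.8,.006)*[1,1,0]+[0,0,z]),1) for z in(.006,.032,.041)])
print('head corners',[np.round(onz(T,210+(u+.5)/4-.5-100,132+(v+.5)/4-.5,.07),4) for u,v in((522,130),(628,93),(665,197),(557,235))])
def crop(im,x,y,w,h,k): return cv2.resize(im[y:y+h,x:x+w],(w*k,h*k),interpolation=cv2.INTER_CUBIC)
s=cv2.imread('pics/scene1.png');t=cv2.imread('pics/top1.png')
o=np.zeros((600,800,3),np.uint8)
o[:,:360]=crop(s,130,205,60,100,6)
o[:300,360:800]=crop(t,385,205,55,37,8)[:300]
o[300:,360:800]=np.clip(crop(t,385,205,55,37,8)[:300].astype(int)*2-90,0,255)[:296].shape and cv2.copyMakeBorder(np.clip(crop(t,385,205,55,37,8).astype(int)*2-90,0,255).astype(np.uint8),0,4,0,0,0)
cv2.imwrite('pics/g2.png',o)
```

```text
pocket rim (array([0.56830782, 0.04530393, 0.06709162]), np.float64(0.0012948554686419951)) [0.5673437  0.04464655 0.07      ] [0.57183147 0.04323089 0.07      ]
button: flange top [0.49930844 0.3040642  0.006     ] scene flange [0.50141028 0.30233143 0.006     ] tri (array([0.49950083, 0.30451512, 0.00429099]), np.float64(7.737689136429165e-05)) dome scene [0.50086236 0.30342721 0.032     ]
T [array([139.6, 210.8]), array([136.2, 209.3]), array([134.9, 208.8])]
S [array([371.5, 198.5]), array([372.3, 190.1]), array([372.6, 187.1])]
head corners [array([0.5853, 0.0806, 0.07  ]), array([0.604 , 0.0257, 0.07  ]), array([0.5491, 0.0073, 0.07  ]), array([0.5301, 0.0628, 0.07  ])]Traceback (most recent call last):
  File "<stdin>", line 11, in <module>
ValueError: could not broadcast input array from shape (296,440,3) into shape (300,440,3)
```

Run:
```python
from h import *
def crop(im,x,y,w,h,k): return cv2.resize(im[y:y+h,x:x+w],(w*k,h*k),interpolation=cv2.INTER_CUBIC)
s=cv2.imread('pics/scene1.png');t=cv2.imread('pics/top1.png')
o=np.zeros((600,800,3),np.uint8)
o[:,:360]=crop(s,130,205,60,100,6)
b=crop(t,385,205,55,37,8)
o[:296,360:]=b; o[300:596,360:]=np.clip(b.astype(int)*2-90,0,255)
cv2.imwrite('pics/g2.png',o)
```

```text
(no output)
```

View pics/g2.png

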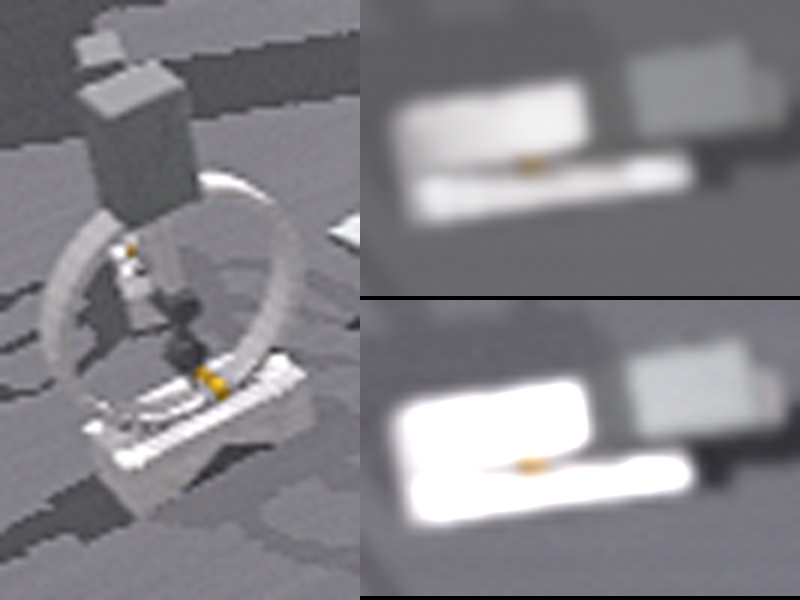

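Run:
```python
from h import *
T=cams.read_camera('top');S=cams.read_camera('scene')
g,e=tri(T,(425.8,215.8),S,(152.0,220.25)); print('grip top',g,e,onz(T,425.8,215.8,.155),onz(S,152,220.25,.155))
f=onz(T,407.7,222.9,.022); print('foot',f)
t,e=tri(T,(406.1,225.2),S,(165.1,268.25)); print('tab',t,e)
a=onz(T,385+(412.5-360)/8-.5,205+222.5/8-.5,.022);b=onz(T,385+(692.5-360)/8-.5,205+188.5/8-.5,.022)
print('foot edge',a,b,(b-a)/np.linalg.norm(b-a),np.linalg.norm(b-a))
c=(onz(T,425.8,215.8,.155)+f)/2
d=a-b; d=d/np.linalg.norm(d); print('y cand',d,'yaw',np.degrees(np.arctan2(d[1],d[0])))
y=(t-c)@d; print('tab along d',y,'angle',np.arctan2(y,66e-3-t[2]), 'asin',np.arcsin(y/.037))
print('base ang: button',np.degrees(np.arctan2(.3035,.5)))
```

```text
grip top [ 0.46383322 -0.27186829  0.15079984] 0.00023288115409473976 [ 0.46342107 -0.2704985   0.155     ] [ 0.47026515 -0.27369157  0.155     ]
foot [ 0.46319159 -0.27114192  0.022     ]
tab [ 0.4586336  -0.26609551  0.02347144] 0.002189995105855732
foot edge [ 0.44368785 -0.2349708   0.022     ] [ 0.45165813 -0.3094553   0.022     ] [ 1.06398546e-01 -9.94323564e-01 -2.96416305e-15] 0.07490971364098935
y cand [-1.06398546e-01  9.94323564e-01  2.96416305e-15] yaw 96.10774873578787
tab along d 0.005195055400645736 angle 0.12155231970238524 asin 0.14087237662065902
base ang: button 31.257750768016617
```

Everything agrees to within the roughly 2 mm camera bias. The button is at (0.500,0.304), the pocket at (0.568,0.044) and the gauge at (0.464,-0.271). The gauge's +y has yaw 96°, with the tab on the world +y side. I'll move above the button, keeping the current yaw since the turquoise one then lies along tool x.

Emit:
send_rows:
  motion:
    - [-0.96,-0.37,0,0,0,0,0]
    - [-0.96,-0.37,0,0,0,0,0]
    - [-0.96,-0.37,0,0,0,0,0]
    - [-0.96,-0.37,0,0,0,0,0]
    - [-0.96,-0.37,0,0,0,0,0]
    - [-0.96,-0.37,0,0,0,0,0]
    - [-0.96,-0.37,0,0,0,0,0]
    - [-0.96,-0.37,0,0,0,0,0]
    - [-0.96,-0.37,0,0,0,0,0]
    - [-0.96,-0.37,0,0,0,0,0]
    - [-0.96,-0.37,0,0,0,0,0]
    - [-0.96,-0.37,0,0,0,0,0]
    - [-0.96,-0.37,0,0,0,0,0]
    - [-0.96,-0.37,0,0,0,0,0]
    - [-0.96,-0.37,0,0,0,0,0]
    - [0,0,0,0,0,0,0]
  squeeze: 20

```text
time_s: 1.63
eef_pos: [0.5032, 0.3017, 0.2227]
eef_rot: [0.568, 3.087, -0.001]
contact_force: [0.3, -0.1, 0.1]
grip_width: 0.0876
grasp_force: 0.0
```

Emit:
send_rows:
  motion:
    - [0.016,0,0.94,0,0,0,0]
    - [0.016,0,0.94,0,0,0,0]
    - [0.016,0,0.94,0,0,0,0]
    - [0.016,0,0.94,0,0,0,0]
    - [0.016,0,0.94,0,0,0,0]
    - [0.016,0,0.94,0,0,0,0]
    - [0.016,0,0.94,0,0,0,0]
    - [0.016,0,0.94,0,0,0,0]
    - [0.016,0,0.94,0,0,0,0]
    - [0,0,0,0,0,0,0]
    - [0,0,0,0,0,0,1]
    - [0,0,0,0,0,0,1]
    - [0,0,0,0,0,0,1]
    - [0,0,0,0,0,0,1]
    - [0,0,0,0,0,0,1]
    - [0,0,0,0,0,0,1]
    - [0,0,0,0,0,0,1]
    - [0,0,0,0,0,0,1]
    - [0,0,0,0,0,0,1]
  squeeze: 20

```text
time_s: 3.22
eef_pos: [0.4963, 0.3057, 0.0113]
eef_rot: [0.564, 3.091, -0.0]
contact_force: [-0.1, 0.6, -1.0]
grip_width: 0.0314
grasp_force: 0.0
```

Emit:
send_rows:
  motion:
    - [-0.14,0,0,0,0,0,0.7]
    - [0,0,0,0,0,0,0.7]
    - [0,0,0,0,0,0,1]
    - [0,0,0,0,0,0,1]
    - [0,0,0,0,0,0,1]
    - [0,0,0,0,0,0,1]
    - [0,0,0,0,0,0,1]
  squeeze: 20

```text
time_s: 3.8
eef_pos: [0.4995, 0.3044, 0.0111]
eef_rot: [-0.564, -3.09, 0.0]
contact_force: [-0.4, -0.6, 0.3]
grip_width: 0.0176
grasp_force: 20.0
```

Emit:
send_rows:
  motion:
    - [0,0,-0.96,0,0,0,1]
    - [0,0,-0.96,0,0,0,1]
    - [0,0,-0.96,0,0,0,1]
    - [0,0,-0.96,0,0,0,1]
    - [0,0,-0.96,0,0,0,1]
    - [-0.624,-0.876,0,0,0,0,1]
    - [-0.624,-0.876,0,0,0,0,1]
    - [-0.624,-0.876,0,0,0,0,1]
    - [-0.624,-0.876,0,0,0,0,1]
    - [-0.624,-0.876,0,0,0,0,1]
    - [-0.624,-0.876,0,0,0,0,1]
    - [-0.624,-0.876,0,0,0,0,1]
    - [-0.624,-0.876,0,0,0,0,1]
    - [-0.624,-0.876,0,0,0,0,1]
    - [-0.624,-0.876,0,0,0,0,1]
    - [0,0,0.6,0,0,0,1]
    - [0,0,0.6,0,0,0,1]
    - [0,0,0,0,0,0,1]
    - [0,0,0,0,0,0,1]

```text
time_s: 5.38
eef_pos: [0.5671, 0.0445, 0.1005]
eef_rot: [-0.564, -3.088, 0.001]
contact_force: [0.2, -0.2, -0.9]
grip_width: 0.0174
grasp_force: 20.0
```

Run:
```python
from h import *
T=shot('top','pics/top2.png');S=shot('scene','pics/scene2.png')
s=status.observe();print(s['time_s'],s['eef_pos'],s['grip_width'])
def crop(f,x,y,w,h,k): return cv2.resize(cv2.imread(f)[y:y+h,x:x+w],(w*k,h*k),interpolation=cv2.INTER_CUBIC)
p=s['eef_pos']
o=np.hstack([crop('pics/scene2.png',285,180,50,60,8),crop('pics/top2.png',230,140,50,60,8)])
print('pred flange bottom',proj(S,[p[0],p[1],p[2]-.011]),proj(T,[p[0],p[1],p[2]-.011]))
cv2.imwrite('pics/hover.png',o)
```

```text
5.4833 [0.56837061 0.04481434 0.10165313] 0.017483026500589794
pred flange bottom [312.72244536 215.46780803] [257.07113598 169.8669923 ]
```

View pics/hover.png

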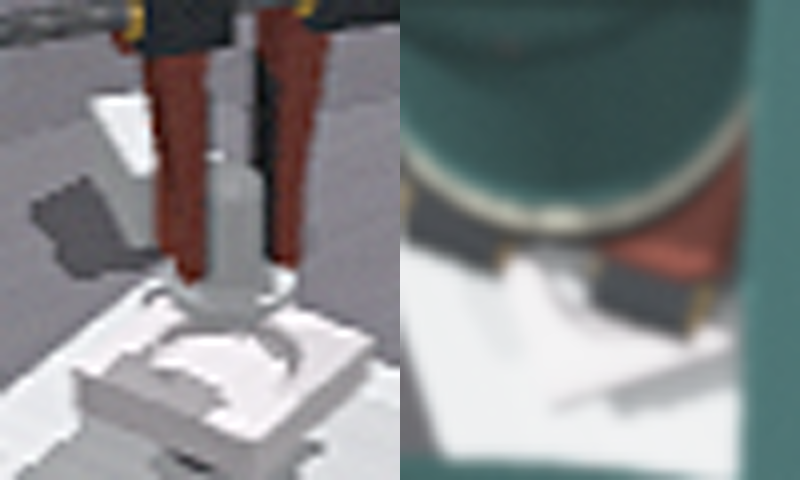

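The scene crop shows the button held upright. Its flange bottom centre is at scene (312.6,215.2), against a predicted (312.7,215.5), and the pocket is directly below it. I'll lower it slowly.

Emit:
send_rows:
  motion:
    - [-0.03,-0.02,0.3,0,0,0,1]
    - [0,0,0.3,0,0,0,1]
    - [0,0,0.15,0,0,0,1]
    - [0,0,0.06,0,0,0,1]
    - [0,0,0.06,0,0,0,1]
    - [0,0,0.06,0,0,0,1]
    - [0,0,0,0,0,0,1]
    - [0,0,0,0,0,0,1]

```text
time_s: 6.15
eef_pos: [0.5688, 0.0437, 0.0779]
eef_rot: [-0.564, -3.091, 0.0]
contact_force: [-0.6, 0.9, -1.5]
grip_width: 0.0171
grasp_force: 20.0
```

Emit:
send_rows:
  motion:
    - [0,0,0.04,0,0,0,1]
    - [0,0,0.04,0,0,0,1]
    - [0,0,0.04,0,0,0,1]
    - [0,0,0,0,0,0,1]
    - [0,0,0,0,0,0,1]

```text
time_s: 6.57
eef_pos: [0.5689, 0.0437, 0.0751]
eef_rot: [0.564, 3.09, -0.0]
contact_force: [-0.1, 0.2, 0.8]
grip_width: 0.0173
grasp_force: 20.0
```

Emit:
send_rows:
  motion:
    - [0,0,0,0,0,0,0.6]
    - [0,0,0,0,0,0,0.5]
    - [0,0,0,0,0,0,0.4]
    - [0,0,0,0,0,0,0.3]
    - [0,0,0,0,0,0,0.3]
    - [0,0,0,0,0,0,0.3]
    - [0,0,-0.5,0,0,0,0.3]
    - [0,0,-1,0,0,0,0.3]
    - [0,0,-1,0,0,0,0]
    - [0,0,-1,0,0,0,0]
    - [0,0,-1,0,0,0,0]
    - [0,0,-1,0,0,0,0]
    - [0,0,-1,0,0,0,0]
    - [0,0,0,0,0,0,0]

```text
time_s: 7.73
eef_pos: [0.5718, 0.0437, 0.2427]
eef_rot: [0.562, 3.082, 0.002]
contact_force: [1.5, 0.7, 0.2]
grip_width: 0.0877
grasp_force: 0.0
```

Emit:
send_rows:
  motion:
    - [0,0,0,0,0,-0.893,0]
    - [0,0,0,0,0,-0.893,0]
    - [0,0,0,0,0,-0.893,0]
    - [0,0,0,0,0,-0.893,0]
    - [0,0,0,0,0,-0.893,0]
    - [0,0,0,0,0,-0.893,0]
    - [0.421,-0.932,0,0,0,0,0]
    - [0.421,-0.932,0,0,0,0,0]
    - [0.421,-0.932,0,0,0,0,0]
    - [0.421,-0.932,0,0,0,0,0]
    - [0.421,-0.932,0,0,0,0,0]
    - [0.421,-0.932,0,0,0,0,0]
    - [0.421,-0.932,0,0,0,0,0]
    - [0.421,-0.932,0,0,0,0,0]
    - [0.421,-0.932,0,0,0,0,0]
    - [0.421,-0.932,0,0,0,0,0]
    - [0.421,-0.932,0,0,0,0,0]
    - [0.421,-0.932,0,0,0,0,0]
    - [0.421,-0.932,0,0,0,0,0]
    - [0,0,0,0,0,0,0]

```text
time_s: 9.4
eef_pos: [0.4637, -0.2758, 0.2368]
eef_rot: [0.163, -3.136, 0.003]
contact_force: [0.2, 0.8, 0.9]
grip_width: 0.0882
grasp_force: 0.0
```

Run:
```python
from h import *
T=shot('top','pics/top3.png');S=shot('scene','pics/scene3.png')
s=status.observe();p=s['eef_pos'];print(s['time_s'],p,s['joint_positions'],R.from_rotvec(s['eef_rot']).as_matrix().round(3))
d=np.array([.465,-.272,.118])-p;print('tool delta units',R.from_rotvec(s['eef_rot']).inv().apply(d)/.025)
def crop(f,x,y,w,h,k): return cv2.resize(cv2.imread(f)[y:y+h,x:x+w],(w*k,h*k),interpolation=cv2.INTER_CUBIC)
o=np.hstack([crop('pics/scene3.png',285,180,50,60,8),crop('pics/top3.png',230,140,50,60,8)])
cv2.imwrite('pics/seat.png',o)
print('pred dome top',proj(S,[.5689,.0437,.105]),proj(T,[.5689,.0437,.105]))
```

```text
9.5 [ 0.46439486 -0.27234173  0.23674631] [-6.58933722e-01  2.57745993e-01  1.62357384e+00  3.06117075e-04
  1.26140015e+00 -2.33442091e+00] [[-0.995 -0.104 -0.001]
 [-0.104  0.995  0.001]
 [ 0.001  0.001 -1.   ]]
tool delta units [-0.028411    0.00636431  4.74984453]
pred dome top [312.5776895  210.22743998] [257.31061413 168.12749594]
```

View pics/seat.png

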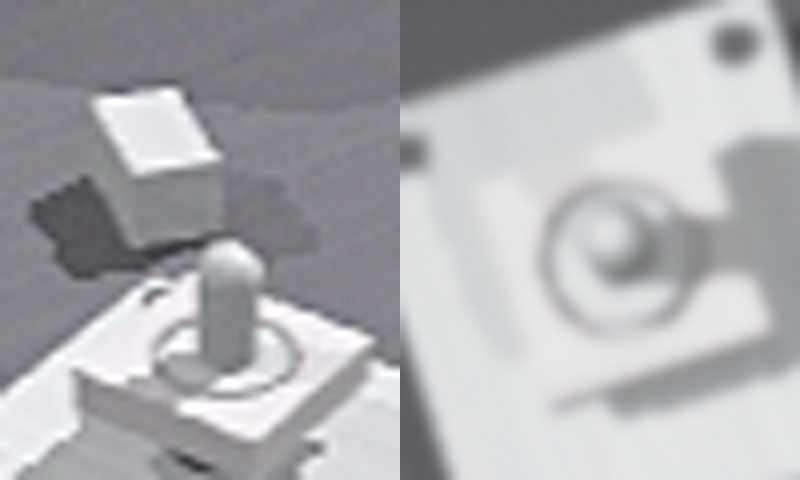

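The two views show the button seated upright and concentric in the pocket (scene (313,223), top (257.5,171.5)). Now I'll grip the gauge.

Emit:
send_rows:
  motion:
    - [-0.03,0,0.95,0,0,0,0]
    - [0,0,0.95,0,0,0,0]
    - [0,0,0.95,0,0,0,0]
    - [0,0,0.95,0,0,0,0]
    - [0,0,0.95,0,0,0,0]
    - [0,0,0,0,0,0,0]
    - [0,0,0,0,0,0,0.6]
    - [0,0,0,0,0,0,1]
    - [0,0,0,0,0,0,1]
    - [0,0,0,0,0,0,1]
    - [0,0,0,0,0,0,1]
    - [0,0,0,0,0,0,1]
    - [0,0,0,0,0,0,1]
    - [0,0,0,0,0,0,1]
    - [0,0,0,0,0,0,1]
  squeeze: 50

```text
time_s: 10.75
eef_pos: [0.4658, -0.2722, 0.1189]
eef_rot: [-0.168, 3.137, -0.001]
contact_force: [0.2, -1.8, 1.1]
grip_width: 0.0309
grasp_force: 0.8
```

Emit:
send_rows:
  motion:
    - [0,0,0,0,0,0,1]
    - [0,0,0,0,0,0,1]
    - [0,0,0,0,0,0,1]
    - [0,0,0,0,0,0,1]
  squeeze: 50

```text
time_s: 11.08
eef_pos: [0.4658, -0.2721, 0.1187]
eef_rot: [-0.168, 3.137, -0.001]
contact_force: [-0.1, -1.2, -0.3]
grip_width: 0.0299
grasp_force: 49.9
```

Run:
```python
from h import *
s=status.observe();print(s['eef_pos'],s['eef_rot'],R.from_rotvec(s['eef_rot']).as_matrix().round(4).tolist(),s['grip_width'],s['grasp_force'],s['contact_force'])
```

```text
[ 0.4657513  -0.27212979  0.11871108] [-1.67626052e-01  3.13708735e+00 -6.62723470e-04] [[-0.9943, -0.1066, 0.0001], [-0.1066, 0.9943, -0.0004], [-0.0, -0.0004, -1.0]] 0.02985061621578644 49.901686906814575 [-0.09116374 -1.21377487 -0.26067677]
```

Emit:
send_rows:
  motion:
    - [0,0,-0.4,0,0,0,1]
    - [0,0,-0.8,0,0,0,1]
    - [0,0,-0.9,0,0,0,1]
    - [0,0,-0.9,0,0,0,1]
    - [0,0,-0.9,0,0,0,1]
    - [0,0,-0.9,0,0,0,1]
    - [0,0,-0.9,0,0,0,1]
    - [0,0,-0.5,0,0,0.5,1]
    - [0,0,0,0,0,0.85,1]
    - [0,0,0,0,0,0.85,1]
    - [0,0,0,0,0,0.85,1]
    - [0,0,0,0,0,0.85,1]
    - [0,0,0,0,0,0.85,1]
    - [0,0,0,0,0,0.85,1]
    - [0,0,0,0,0,0.85,1]
    - [0,0,0,0,0,0.85,1]
    - [0,0,0,0,0,0.85,1]
    - [0,0,0,0,0,0.85,1]
    - [0,0,0,0,0,0,1]
    - [0,0,0,0,0,0,1]

```text
time_s: 12.75
eef_pos: [0.4652, -0.2713, 0.2735]
eef_rot: [-1.042, -2.962, -0.001]
contact_force: [-0.2, -0.1, -4.6]
grip_width: 0.0297
grasp_force: 49.9
```

Run:
```python
from h import *
s=status.observe();p=s['eef_pos'];Rm=R.from_rotvec(s['eef_rot']);print(s['time_s'],p,Rm.as_matrix().round(3).tolist(),s['grip_width'],s['grasp_force'],s['contact_force'])
print(Rm.inv().apply(np.array([.5689,.0437,p[2]])-p)/.025)
```

```text
12.75 [ 0.46515287 -0.27131505  0.27350958] [[-0.78, 0.626, -0.001], [0.626, 0.78, 0.001], [0.001, 0.0, -1.0]] 0.029685823127348635 49.89648163318634 [-0.16492093 -0.05291532 -4.64253674]
[4.65176099e+00 1.24240807e+01 7.43254304e-03]
```

Emit:
send_rows:
  motion:
    - [0.358,0.956,0,0,0,0,1]
    - [0.358,0.956,0,0,0,0,1]
    - [0.358,0.956,0,0,0,0,1]
    - [0.358,0.956,0,0,0,0,1]
    - [0.358,0.956,0,0,0,0,1]
    - [0.358,0.956,0,0,0,0,1]
    - [0.358,0.956,0,0,0,0,1]
    - [0.358,0.956,0,0,0,0,1]
    - [0.358,0.956,0,0,0,0,1]
    - [0.358,0.956,0,0,0,0,1]
    - [0.358,0.956,0,0,0,0,1]
    - [0.358,0.956,0,0,0,0,1]
    - [0.358,0.956,0,0,0,0,1]
    - [0,0,0,0,0,0,1]
    - [0,0,0,0,0,0,1]
    - [0,0,0,0,0,0,1]

```text
time_s: 14.08
eef_pos: [0.5696, 0.0427, 0.2734]
eef_rot: [-1.043, -2.963, 0.002]
contact_force: [0.5, -0.7, -4.4]
grip_width: 0.0296
grasp_force: 50.0
```

Run:
```python
from h import *
s=status.observe();p=s['eef_pos'];Rm=R.from_rotvec(s['eef_rot']);print(s['time_s'],p,Rm.as_matrix().round(3).tolist(),s['contact_force'])
print(Rm.inv().apply(np.array([.5689,.0437,.2131])-p)/.025)
```

```text
14.0833 [0.56960838 0.0426759  0.27339452] [[-0.78, 0.626, -0.001], [0.626, 0.78, -0.001], [0.0, -0.001, -1.0]] [ 0.50100488 -0.70651814 -4.4001414 ]
[0.04662893 0.0174635  2.41178096]
```

Emit:
send_rows:
  motion:
    - [0.045,0.017,0.45,0,0,0,1]
    - [0,0,0.45,0,0,0,1]
    - [0,0,0.45,0,0,0,1]
    - [0,0,0.45,0,0,0,1]
    - [0,0,0.4,0,0,0,1]
    - [0,0,0.05,0,0,0,1]
    - [0,0,0.05,0,0,0,1]
    - [0,0,0.05,0,0,0,1]
    - [0,0,0.05,0,0,0,1]
    - [0,0,0.05,0,0,0,1]
    - [0,0,0.05,0,0,0,1]
    - [0,0,0.05,0,0,0,1]
    - [0,0,0.05,0,0,0,1]
    - [0,0,0.05,0,0,0,1]
    - [0,0,0,0,0,0,1]
    - [0,0,0,0,0,0,1]
    - [0,0,0,0,0,0,1]

```text
time_s: 15.5
eef_pos: [0.5698, 0.044, 0.2076]
eef_rot: [1.045, 2.962, 0.0]
contact_force: [0.1, -1.7, -1.2]
grip_width: 0.0301
grasp_force: 50.0
```

Emit:
send_rows:
  motion:
    - [0,0,0,0,0,0,1]
    - [0,0,0,0,0,0,1]
    - [0,0,0,0,0,0,1]

```text
time_s: 15.75
eef_pos: [0.5698, 0.044, 0.2075]
eef_rot: [1.045, 2.962, -0.0]
contact_force: [0.1, -1.0, -1.3]
grip_width: 0.0299
grasp_force: 50.0
```

Run:
```python
from h import *
S=shot('scene','pics/scene4.png')
s=status.observe();print(s['eef_pos'],s['contact_force'],s['moment'],s['joint_positions'])
print(proj(S,[.5689,.0437,.07]),proj(S,[.5689,.0437,.064]))
a=cv2.imread('pics/scene3.png')[200:250,280:345]
b=cv2.imread('pics/scene4.png')
cv2.imwrite('pics/press.png',np.hstack([cv2.resize(a,(390,300),interpolation=cv2.INTER_CUBIC),cv2.resize(b[200:250,280:345],(390,300),interpolation=cv2.INTER_CUBIC)]))
o=np.zeros((600,780,3),np.uint8); o[:300]=cv2.imread('pics/press.png'); o[300:,:390]=cv2.resize(b[150:215,270:354],(390,300),interpolation=cv2.INTER_CUBIC)
cv2.imwrite('pics/press.png',o)
```

```text
[0.56975699 0.04394911 0.20751363] [ 1.15717747 -0.54024322 -1.05299775] [-0.20090172 -0.3110554   0.0032296 ] [-4.37423009e-02  3.32013159e-01  1.59228747e+00 -2.19168546e-04
  1.21687829e+00 -9.35848357e-01]
[312.33369283 223.5301129 ] [312.29280054 225.75955659]
```

View pics/press.png

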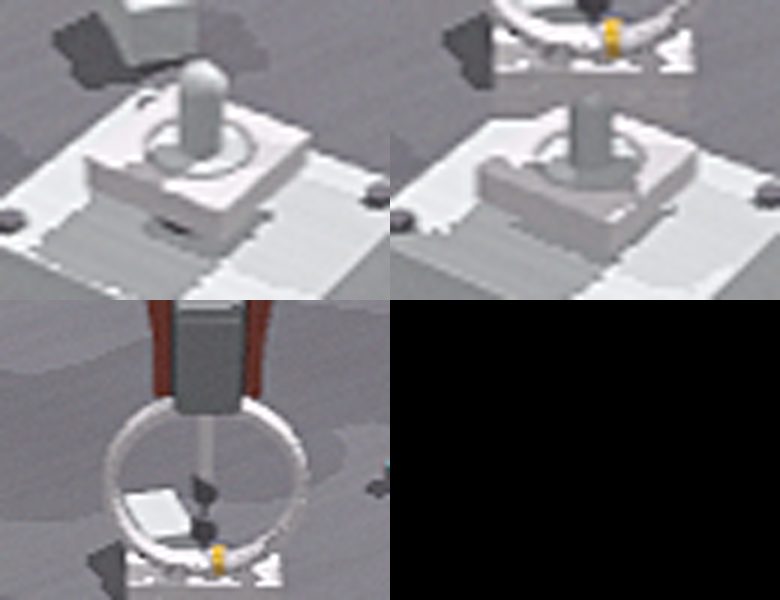

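The left crop shows the head down about 5.5 mm (the right corner moved roughly 2–2.8 px), with the notch on the dome. The dial faces the camera with the tab at about (316.8,205.9), 2.8 px right of plumb, so the tab angle is about 0.16 rad. I'll rock 8° first and then measure.

Emit:
send_rows:
  motion:
    - [0,0.0409,0.0002,0.1,0,0,1]
    - [0,0.0409,0.0002,0.1,0,0,1]
    - [0,0.0817,0.0007,0.2,0,0,1]
    - [0,0.0817,0.0007,0.2,0,0,1]
    - [0,0.0817,0.0007,0.2,0,0,1]
    - [0,0.0817,0.0007,0.2,0,0,1]
    - [0,0.0817,0.0007,0.2,0,0,1]
    - [0,0.0817,0.0007,0.2,0,0,1]
    - [0,0.0409,0.0002,0.1,0,0,1]
    - [0,0.0409,0.0002,0.1,0,0,1]
    - [0,0,0,0,0,0,1]
    - [0,0,0,0,0,0,1]
    - [0,0,0,0,0,0,1]
    - [0,0,0,0,0,0,1]
    - [0,0,0,0,0,0,1]
    - [0,0,0,0,0,0,1]
    - [0,0,0,0,0,0,1]
    - [0,0,0,0,0,0,1]
    - [0,0,0,0,0,0,1]
    - [0,0,0,0,0,0,1]

```text
time_s: 17.47
eef_pos: [0.5797, 0.0567, 0.2062]
eef_rot: [-1.028, -2.912, 0.204]
contact_force: [-0.9, -0.6, -1.8]
grip_width: 0.0295
grasp_force: 50.0
```

```bash
cat > m.py <<'E'
from h import *
import sys
def meas(f,c):
    im=cv2.imread(f); x0,y0,x1,y1=285,165,345,220
    g=im[y0:y1,x0:x1]; hsv=cv2.cvtColor(g,cv2.COLOR_BGR2HSV).astype(float)
    w=np.clip(hsv[...,1]-70,0,None)*((hsv[...,0]<35)&(hsv[...,0]>8)); yy,xx=np.mgrid[y0:y1,x0:x1]
    tab=(round((w*xx).sum()/w.sum(),2),round((w*yy).sum()/w.sum(),2),int((w>0).sum()))
    d=np.clip(75-hsv[...,2],0,None); n=cv2.connectedComponentsWithStats((d>0).astype(np.uint8),connectivity=8)
    out=[]
    for i in range(1,n[0]):
        if n[2][i,4]>=6: k=d*(n[1]==i); out.append((round((k*xx).sum()/k.sum(),2),round((k*yy).sum()/k.sum(),2),int(n[2][i,4])))
    return tab,out
if __name__=='__main__':
    f=sys.argv[1]; c=shot('scene',f)
    s=status.observe();Rm=R.from_rotvec(s['eef_rot']).as_matrix()
    print(s['time_s'],s['eef_pos'],'lean',np.arccos(-Rm[2,2]),s['contact_force'],s['grasp_force'])
    print('pivot',s['eef_pos']+Rm[:,2]*.1171)
    print(meas(f,c))
E
python3 m.py pics/l8.png; python3 -c "
from m import *
print(meas('pics/scene4.png',0))"
```

```text
17.5167 [0.57967565 0.05671346 0.2062366 ] lean 0.13985511105914747 [-0.37300635 -0.13275664 -1.89500931] 49.981791973114014
pivot [0.56941508 0.04401764 0.09027994]
((np.float64(318.11), np.float64(206.67), 13), [(np.float64(330.46), np.float64(168.3), 10), (np.float64(317.04), np.float64(190.9), 15), (np.float64(317.46), np.float64(200.1), 16)])
((np.float64(316.52), np.float64(205.61), 15), [(np.float64(307.0), np.float64(167.83), 6), (np.float64(313.44), np.float64(191.23), 14), (np.float64(313.2), np.float64(199.67), 15)])
```

Emit:
send_rows:
  motion:
    - [0,0.0409,0.0002,0.1,0,0,1]
    - [0,0.0409,0.0002,0.1,0,0,1]
    - [0,0.0409,0.0002,0.1,0,0,1]
    - [0,0.0409,0.0002,0.1,0,0,1]
    - [0,0.0409,0.0002,0.1,0,0,1]
    - [0,0.0409,0.0002,0.1,0,0,1]
    - [0,0.0409,0.0002,0.1,0,0,1]
    - [0,0,0,0,0,0,1]
    - [0,0,0,0,0,0,1]
    - [0,0,0,0,0,0,1]
    - [0,0,0,0,0,0,1]
    - [0,0,0,0,0,0,1]
    - [0,0,0,0,0,0,1]
    - [0,0,0,0,0,0,1]
    - [0,0,0,0,0,0,1]
    - [0,0,0,0,0,0,1]
    - [0,0,0,0,0,0,1]
    - [0,0,0,0,0,0,1]
    - [0,0,0,0,0,0,1]
    - [0,0,0,0,0,0,1]

```text
time_s: 19.18
eef_pos: [0.5842, 0.0622, 0.205]
eef_rot: [-1.019, -2.887, 0.291]
contact_force: [-0.4, -1.5, -1.9]
grip_width: 0.0297
grasp_force: 50.0
```

Emit:
send_rows:
  motion:
    - [0,0,0,0,0,0,1]
    - [0,0,0,0,0,0,1]
    - [0,0,0,0,0,0,1]
    - [0,0,0,0,0,0,1]
    - [0,0,0,0,0,0,1]
    - [0,0,0,0,0,0,1]
    - [0,0,0,0,0,0,1]
    - [0,0,0,0,0,0,1]

```text
time_s: 19.85
eef_pos: [0.5842, 0.0622, 0.205]
eef_rot: [-1.019, -2.887, 0.291]
contact_force: [-0.7, -0.6, -1.7]
grip_width: 0.0299
grasp_force: 50.0
```

```bash
python3 m.py pics/l11.png; python3 m.py pics/l11b.png|tail -1
python3 - <<'E'
import cv2,numpy as np
def cr(f): return cv2.resize(cv2.imread(f)[165:225,285:350],(390,360),interpolation=cv2.INTER_CUBIC)
cv2.imwrite('pics/cmp.png',np.hstack([cr('pics/l8.png'),cr('pics/l11b.png')]))
E
```

```text
19.9 [0.58423575 0.06218213 0.20504948] lean 0.2007835255581181 [-1.38977033 -0.23651426 -1.22742192] 49.981935024261475
pivot [0.56958039 0.04399878 0.09030195]
((np.float64(318.66), np.float64(206.64), 12), [(np.float64(334.19), np.float64(168.95), 12), (np.float64(319.25), np.float64(191.88), 15), (np.float64(319.75), np.float64(200.62), 14)])
((np.float64(318.66), np.float64(206.64), 12), [(np.float64(319.09), np.float64(167.59), 6), (np.float64(334.19), np.float64(168.96), 12), (np.float64(319.08), np.float64(191.84), 16), (np.float64(319.55), np.float64(200.5), 13)])
```

View pics/cmp.png

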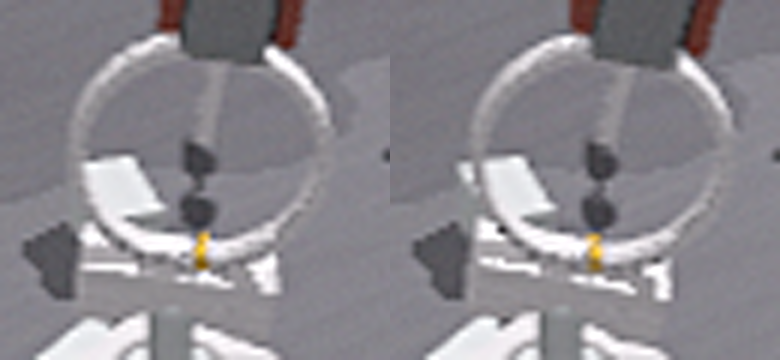

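Both crops show the pointer's black bob hanging just above the orange tab. At 8° the tab is 0.75 px to the right of plumb, and at 11.5° it is 0.5–0.9 px to the left. That puts the crossing at about 0.176 rad, so I'll go back 1.4°.

Emit:
send_rows:
  motion:
    - [0,-0.0388,0.0002,-0.095,0,0,1]
    - [0,-0.0388,0.0002,-0.095,0,0,1]
    - [0,-0.0388,0.0002,-0.095,0,0,1]
    - [0,0,0,0,0,0,1]
    - [0,0,0,0,0,0,1]
    - [0,0,0,0,0,0,1]
    - [0,0,0,0,0,0,1]
    - [0,0,0,0,0,0,1]
    - [0,0,0,0,0,0,1]
    - [0,0,0,0,0,0,1]
    - [0,0,0,0,0,0,1]
    - [0,0,0,0,0,0,1]
    - [0,0,0,0,0,0,1]
    - [0,0,0,0,0,0,1]
    - [0,0,0,0,0,0,1]
    - [0,0,0,0,0,0,1]
    - [0,0,0,0,0,0,1]
    - [0,0,0,0,0,0,1]
    - [0,0,0,0,0,0,1]
    - [0,0,0,0,0,0,1]

```text
time_s: 21.62
eef_pos: [0.5824, 0.0599, 0.2056]
eef_rot: [-1.023, -2.897, 0.256]
contact_force: [-0.1, -0.4, -1.6]
grip_width: 0.0298
grasp_force: 50.0
```

```bash
python3 m.py pics/f1.png; python3 m.py pics/f2.png|tail -1
python3 - <<'E'
import cv2,numpy as np
# pixel-level check of head drop: same patch of the head's right corner, before/after press, by phase correlation
a=cv2.imread('pics/scene3.png',0);b=cv2.imread('pics/f2.png',0)
t=a[215:232,318:336]
r=cv2.matchTemplate(b[210:242,313:341],t,cv2.TM_CCOEFF_NORMED);_,m,_,l=cv2.minMaxLoc(r);print('head shift px',l[0]-5,l[1]-5,m, r[l[1]-1:l[1]+2,l[0]].round(2))
im=cv2.imread('pics/f2.png')[165:225,285:350]
cv2.imwrite('pics/fin.png',cv2.resize(im,(650,600),interpolation=cv2.INTER_CUBIC))
E
```

```text
21.6667 [0.58244892 0.06000224 0.2056181 ] lean 0.17584584931814956 [-0.71050937 -0.36148184 -1.10864425] 49.98205125331879
pivot [0.56959941 0.04404763 0.09032391]
((np.float64(318.38), np.float64(206.68), 14), [(np.float64(332.58), np.float64(168.86), 12), (np.float64(318.2), np.float64(191.36), 15), (np.float64(318.38), np.float64(200.2), 12)])
((np.float64(318.38), np.float64(206.68), 14), [(np.float64(317.31), np.float64(168.11), 8), (np.float64(332.66), np.float64(168.74), 13), (np.float64(318.31), np.float64(191.35), 15), (np.float64(318.51), np.float64(200.25), 14)])
head shift px 0 2 0.7066647410392761 [0.6  0.71 0.52]
```

View pics/fin.png

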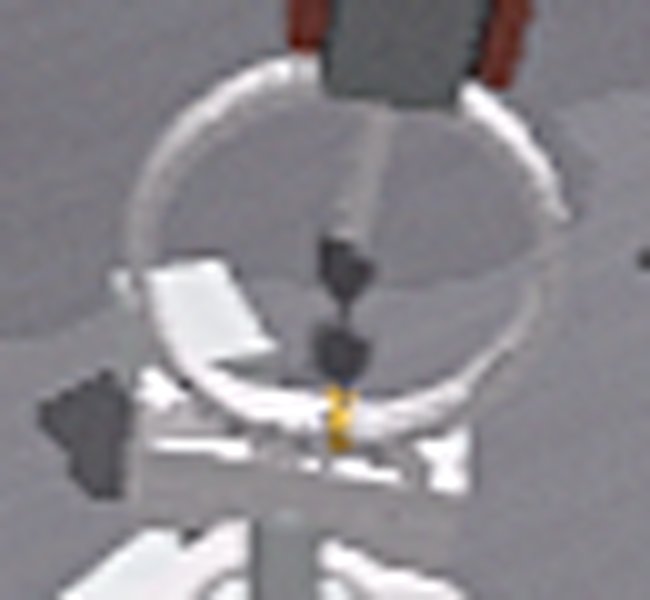

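The pointer's bob (u = 318.4) hangs right over the tab (u = 318.4), and the head is down about 2 px, or 5.4 mm. The gauge is held steadily and clear of the fixture, so I'm handing in.

```bash
python3 -c "
from bench import close_job
print(close_job())"
```

```text
the job is handed in; nothing more can be done
None
```

The job is handed in (no verdict came back): the button is seated in the pocket, and the gauge is held on its dome with the spring rest about 5.5 mm down and the pointer on the index tab at about 0.176 rad of lean.

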